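Centre the chocolate bunny on its plinth

TASK

The little chocolate bunny stands too near the edge of its round marble plinth. Push it with light fingertip taps until it stands upright in the middle of the plinth, its foot inside the brass ring, and take the hand away. It is wobbly and fragile: do not tip it, press hard on it, grip it or lift it, and leave the plinth and everything else where they are.

Things in the scene. Friction and masses are not known exactly. Their poses are not given: they have to be found in the camera images.
- bunny: small chocolate bunny, the only one, about 80 g, loose on the plinth. 72 mm high. Origin at the centre of its underside, z up, face to its own -x; its turn does not matter. Round foot 22 mm across; the round body is widest, 54 mm across, from 11 to 16 mm up and tapers to 38 mm across at 31 mm up; head 26 mm across centred 39 mm up, two thin upright ears above.
- bunny_belly (a point): the bunny's axis at its widest part, 13 mm above its underside. Pushed sideways at this height it slides and stops when the push stops; pushed at the head (30 mm up or more) it rocks and can topple. An upright finger with its tip less than 10 mm above the plinth's top touches it here.
- plinth: the round marble plinth under the bunny: 110 mm across, 40 mm high, 1 kg, standing loose on the counter. Origin at the centre of its underside, z up; its flat top is 40 mm above that. A thin flush brass ring (38 mm across inside, 42 outside) is inlaid around the centre of the top; the bunny starts 26 to 36 mm off the centre, in any direction.
- plinth2: a second plinth of the same shape and size, which carries the tree. To be left alone.
- tree: moulded chocolate fir tree, 56 mm across and 85 mm high, at the centre of the second plinth; origin at the centre of its underside. To be left alone.
- praline0: free praline, a stepped chocolate block 36 x 24 mm and 18 mm high, on the counter; origin at the centre of its underside. To be left alone.
- praline1: free praline, a stepped chocolate block 36 x 24 mm and 18 mm high, on the counter; origin at the centre of its underside. To be left alone.
- praline2: free praline, a stepped chocolate block 36 x 24 mm and 18 mm high, on the counter; origin at the centre of its underside. To be left alone.
- tongs: steel serving tongs lying flat on the counter, 165 mm long (along their x), 36 mm wide, 8 mm high; origin in the middle of the underside. To be left alone.
- jar: amber glass jar with a steel lid, 70 mm across, 100 mm high; origin at the centre of its underside. To be left alone.
- giftbox: ribboned gift box 90 x 90 mm, 69 mm high; origin at the centre of its underside. To be left alone.
There are look-alikes about, which are no part of the job. Leave any green look-alike of the bunny alone.

How it is judged (in metres and radians):
At the end, for the whole second after the job is handed in: The bunny stands at rest and upright (tilt under 0.06 rad) on the plinth's top, its axis within 8 mm of the plinth's axis; both plinths and the tree are within 15 mm, and the other things within 20 mm, of where they were (horizontal distance between bunny and plinth below 0.008 m and angle between bunny's own z axis and vertical below 0.06 rad and z of bunny in the frame of plinth between 0.037 and 0.043 m and linear speed of bunny below 0.02 m/s and angular speed of bunny below 0.3 rad/s and distance of each of plinth, plinth2, tree from where it was at the start of the episode below 0.015 m and distance of each of praline0, praline1, praline2, tongs, jar, giftbox from where it was at the start of the episode below 0.02 m); the robot touches nothing.
It fails at once if the bunny is tipped by more than 0.35 rad (angle between bunny's own z axis and vertical above 0.35 rad).
It fails at once if the bunny is lifted more than 10 mm off its plinth or falls from it (z of bunny in the frame of plinth above 0.05 m or z of bunny in the frame of plinth below 0.03 m).
It fails at once if the fingers or the arm press on the bunny with more than 8 N (contact force between any of the fingers, the arm and bunny above 8 N).
It fails at once if a plinth or the tree is moved by more than 15 mm (distance of any of plinth, plinth2, tree from where it was at the start of the episode above 0.015 m).
It fails at once if a praline, the tongs, the jar or the gift box is moved by more than 20 mm (distance of any of praline0, praline1, praline2, tongs, jar, giftbox from where it was at the start of the episode above 0.02 m).
It also fails if it takes over 45 s, if anything falls off the work surface, if the arm or the gripper's body presses on something with over 40 N, if the wrist force passes 120 N, or if a joint passes its speed limit or range.

ROBOT

A 6-joint arm with a two-finger parallel gripper is mounted at the origin on the work surface. World frame = base frame: x ahead of the robot, y to its left, z up, the work surface at z = 0. Lengths are in mm, angles in rad, forces in N, time in s.
With the tool pointing down it reaches from about 300 to 950 mm from the base axis. Payload 3.1 kg.
Tool frame: the origin (TCP) lies on the centre line of the jaws, within the pads' length; the fingertips stand 11 mm ahead of it and the grasp point (between the pads) lies 8 mm behind it (bot.nose_length is the y of the fingertips in the tool frame, in mm); y points along the fingers, x is the direction in which the jaws open and shut, and the axes are right-handed (so a half turn about y gives the same grasp; the last joint's range is limited). The gripper opens to 85 mm and grips with 20 to 120 N. Pads are 22 mm wide; open, the fingers measure 114 mm over their backs; the gripper's body (76 mm by 85 mm) begins 54 mm behind the grasp point. The pads swing forward as they close: fully open they stand 13 mm farther back than shut.
Start: joints at [-1.197, 0.308, 1.634, -0, 1.2, -0.07], TCP at [268.334, -564.472, 242.272] pointing down, gripper open.
Joint ranges: [-3.06, 3.06], [-0.79, 1.96], [0.05, 2.63], [-1.19, 4.34], [0.05, 2.64], [-2.94, 2.94]. Speed limits (rad/s): [2.79, 2.79, 3.14, 3.14, 3.14, 3.14].

INTERFACE

Orientations are given as a 3x3 rotation matrix whose columns are the frame's x, y, z axes.
In Python, from plant import observe, eyes, workorder, boxes_of, silhouettes, bot gives the robot as it stands.
- The arm moves only by the tool servo_tool, never from a script. Its argument "moves" is a list of rows, each a list of 7 numbers: the closure in counts, from 0 (fully open) to 255 (shut), then the shift along the tool's x, y, z in units of 25 mm (1.0 is 25 mm), then the turn, a rotation vector about the tool's x, y, z in units of 5 degrees (1.0 is 5 degrees). A call has 1 to 8 rows; each row shifts and turns the commanded pose from where the row before left it, along the tool's axes as they then stand; what a row does not reach is not made up. A row lasts 1/10 s, in which the tool goes at most 50 mm and 8.59 degrees, less where a joint would pass 70% of its speed; a pose out of reach is approached as far as the arm can. A call is refused whole if a number of a shift passes 1 or a number of a turn 1, either way. A call with a gripper value outside its range is refused whole. The fingers move at their own pace and stop on an object; the grip force is fixed at half the most. Time passes only in rows, so rows that do not move let the fingers close. It gives the time, the measured TCP pose, the force and the opening at its end, in the units of the state.
- observe(): the state, without advancing time (a new reading comes with each control period).
- eyes.capture(name): name is "scene" or "top" or "wrist"; returns (picture, depth): 400x640x3 uint8, red, green, blue; 400x640 float32, mm along the optical axis (not along the pixel's ray), 0 where there is no reading.
- eyes.get_calibration(name): a dict with "fx", "fy", "cx", "cy" (pixels), "R" (3x3) and "t" (3): a world point X has camera coordinates R X + t; the wrist camera has in their place "T_tool_cam" (4x4, takes a point from camera to tool coordinates, whose origin is the TCP and whose axes are the tool frame's). Camera axes: x right, y down, z forward; pixel columns grow to the right and rows downward; lengths in mm; the calibration is good to about 2 mm. A picture is of the moment at which its call begins: read the wrist's pose just before it. get_calibration takes no time and is no camera call.
- workorder.hand_in(): hands the job in, once; it reports no verdict.
Trained networks look in the newest picture that a camera, given by its name, has taken for a name from the list of things; names that differ only in an ending like _2 or _b are one class to them, and where a whole thing is asked for, a point or a joint stands for the part that bears it (a point fixed in the world has none). Each returns a list of dicts, best first, with "score" (0 to 1); they miss things now and then, are a little off and sometimes report something else, mostly with a low value. They report only what shows in the picture. A call takes as long as a camera call. They do not tell look-alikes from the thing itself.
- boxes_of(camera, target): "rect" ([left, top, right, bottom] in pixels, round what is visible of it).
- silhouettes(camera, target): "pixels" (400x640 bool, what is visible of it) and "rect" ([left, top, right, bottom] in pixels, round what is visible of it).
The state is a dict: "t": time; "joint_positions": joint angles; "qvel": joint speeds; "tau": joint torques, N m; "tool_pos": TCP position; "orientation": TCP orientation; "contact_force": force on the tool from outside, world axes, zero at the start; "ft_torque": the same for the moment, N m; "opening": finger opening in mm.
Only numpy, scipy, OpenCV 4.12 (cv2) and the standard library are available. Lean on these libraries where they do the work, as an engineer would, in place of code of your own. Each camera call takes 0.05 s, during which the arm holds its last target. There are 200 camera calls.

## Working session

There is one attempt and no reset: what is moved stays moved. The work goes in short steps, Python scripts to look and compute and a tool call to move; the robot and the scene stay as the last step left them, time stands still between calls to the robot, and variables do not carry over. Pictures are saved under pics/ and viewed, about 8 in all and at most 12, crops included, and the job is handed in when it is done.

Besides the shell and the picture viewer there is one more tool, called after "Call:" by a JSON object that holds its "name" and its "arguments". servo_tool: Moves the arm, as the interface text tells. Its arguments: {"type":"object","properties":{"moves":{"type":"array","items":{"type":"array","items":{"type":"number"}}}},"required":["moves"]}

```bash
mkdir -p pics; cat > h.py <<'E'
import numpy as np, cv2
from plant import observe, eyes, workorder, boxes_of, silhouettes, bot
def world(cam,px,depth):
    c=eyes.get_calibration(cam); ys,xs=np.nonzero(px&(depth>0)); d=depth[ys,xs]
    P=np.stack([(xs-c['cx'])/c['fx']*d,(ys-c['cy'])/c['fy']*d,d],1)
    return (P-c['t'])@np.array(c['R'])
def save(n,p): cv2.imwrite(f'pics/{n}.png',p[:,:,::-1])
E
python3 - <<'E'
from h import *
for c in ['top','scene']:
    p,d=eyes.capture(c); save(c+'0',p); np.save(c+'0d.npy',d)
    for n in ['bunny','plinth','tree','jar','giftbox','praline0','tongs']:
        for s in silhouettes(c,n)[:4]:
            W=world(c,s['pixels'],d)
            if len(W): print(c,n,round(s['score'],2),s['rect'],len(W),np.median(W,0).round(),W.min(0).round(),W.max(0).round())
o=observe();print(o['t'],o['orientation'],o['opening'],bot.nose_length)
E
```

```text
top bunny 0.96 [239.0, 203.8, 262.9, 232.5] 500 [537. 181.  71.] [515. 158.  38.] [565. 210. 114.]
top bunny 0.92 [214.8, 154.5, 238.8, 177.3] 485 [652. 237.  31.] [631. 217.  -3.] [691. 270.  74.]
top bunny 0.7 [166.0, 272.5, 193.2, 302.7] 553 [397. 328.  31.] [369. 308.  -2.] [423. 360.  72.]
top bunny 0.66 [272.7, 158.2, 297.2, 186.5] 445 [650. 119.  31.] [627.  94.   0.] [686. 146.  74.]
top plinth 0.92 [405.3, 181.7, 458.3, 235.1] 1513 [ 556. -192.   40.] [ 508. -272.   -2.] [ 625. -153.  107.]
top plinth 0.86 [215.1, 205.6, 272.6, 254.3] 1630 [506. 216.  40.] [464. 153.  -2.] [570. 261.  58.]
top plinth 0.38 [420.5, 192.9, 451.9, 222.1] 546 [ 559. -198.   84.] [ 536. -247.   40.] [ 588. -181.  126.]
top tree 0.97 [422.2, 190.8, 451.1, 223.2] 562 [ 559. -198.   84.] [ 536. -228.   39.] [ 590. -181.  126.]
top tree 0.39 [239.4, 206.2, 262.4, 233.0] 496 [538. 181.  71.] [515. 160.  55.] [565. 210. 114.]
top jar 0.97 [271.1, 77.7, 306.9, 122.3] 1141 [783. 103.  99.] [763.  71.  -2.] [860. 136. 105.]
top giftbox 0.66 [383.3, 79.6, 446.0, 140.5] 2079 [ 781. -165.   68.] [ 726. -245. 
[... 1486 characters left out ...]
171.2, 246.3, 236.0, 314.3] 2821 [ 808. -167.   69.] [ 685. -232.    1.] [ 850. -113.   74.]
scene giftbox 0.2 [192.1, 178.5, 216.8, 210.9] 538 [ 576. -205.   82.] [ 403. -243.    2.] [ 590. -182.  127.]
scene praline0 0.68 [293.8, 193.1, 306.7, 203.3] 99 [493.  16.  14.] [469.   3.   3.] [502.  29.  22.]
scene praline0 0.52 [360.4, 166.7, 367.4, 178.3] 70 [381. 210.  17.] [351. 175.   2.] [535. 228. 112.]
scene tongs 0.65 [217.2, 158.8, 232.5, 187.5] 148 [ 332. -191.    9.] [ 266. -210.    1.] [ 420. -175.   13.]
0.8 [[ 4.29365636e-01  2.10841082e-05  9.03130749e-01]
 [-9.03130748e-01 -4.48250210e-05  4.29365636e-01]
 [ 4.95356463e-05 -9.99999999e-01 -2.04617194e-07]] 85.54291857630236 11.0
```

```bash
cat > fit.py <<'E'
from h import *
from scipy.optimize import minimize
def fit(d,cam='top',c0=(517,207)):
    W=world(cam,d>0,d); W=W[np.hypot(W[:,0]-c0[0],W[:,1]-c0[1])<80]
    T=W[(W[:,2]>35)&(W[:,2]<45)][:,:2].astype(np.float32)
    c,r=cv2.minEnclosingCircle(T)
    # fixed-radius disk fit on hull
    H=cv2.convexHull(T)[:,0]
    f=lambda q:np.sum(np.abs(np.hypot(*(H-q).T)-55))
    q=minimize(f,c,method='Nelder-Mead').x
    B=W[(W[:,2]>52)]
    return c,r,q,B
def bunny(B):
    # fit body-of-revolution surface: head sphere r13 at z79, body radius by z
    zz=[40,51,56,71,79];rr=[11,27,27,19,13]
    S=B[(B[:,2]<90)]
    def f(q):
        r=np.hypot(*(S[:,:2]-q).T); z=S[:,2]
        rb=np.interp(z,zz,rr); e1=np.abs(r-rb)
        e2=np.abs(np.sqrt(r**2+(z-79)**2)-13)
        return np.minimum(np.minimum(e1,e2),8).sum()
    m=minimize(f,S[:,:2].mean(0),method='Nelder-Mead'); return m.x,m.fun/len(S)
E
python3 - <<'E'
from fit import *
d=np.load('top0d.npy');c,r,q,B=fit(d);print(c,r,q,len(B))
print(bunny(B))
d=np.load('scene0d.npy');c,r,q,B=fit(d,'scene');print(c,r,q,len(B));print(bunny(B))
p=cv2.imread('pics/top0.png');cv2.imwrite('pics/a.png',cv2.resize(p[140:320,150:350],None,fx=4,fy=4)[:600,:800])
c=eyes.get_calibration('wrist');print(c)
E
```

```text
(517.1744995117188, 207.62295532226562) 54.95181655883789 [517.60653753 207.31911434] 532
(array([541.60096425, 184.93329161]), np.float64(1.1358943021259507))
(517.9099731445312, 206.03919982910156) 56.45201873779297 [518.09079938 206.23469244] 367
(array([542.32553889, 182.99938092]), np.float64(1.6353201461263485))
{'fx': 339.0125135971618, 'fy': 339.0125135971618, 'cx': 322.54471893850706, 'cy': 195.99545163105108, 'T_tool_cam': array([[ 9.99999520e-01,  9.79143266e-04,  3.31973780e-05,
        -7.29202443e-01],
       [ 2.70542228e-04, -3.08555109e-01,  9.51206429e-01,
        -1.31851838e+02],
       [ 9.41610591e-04, -9.51205964e-01, -3.08555226e-01,
         8.04122558e+01],
       [ 0.00000000e+00,  0.00000000e+00,  0.00000000e+00,
         1.00000000e+00]])}
```

View pics/a.png

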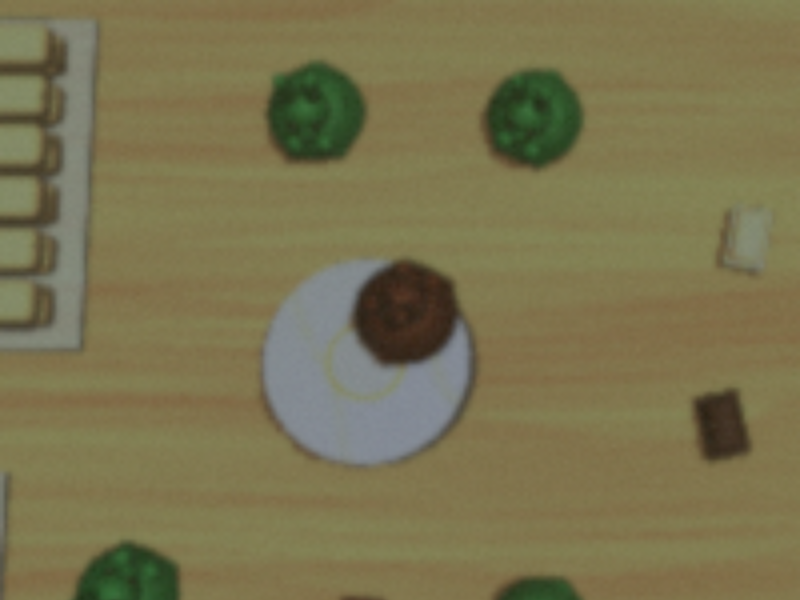

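The top view crop shows the brown bunny at crop (405,312), toward the upper right rim of the plinth, with the ring at (365,360). The other bunnies are green look-alikes standing on the counter. My plan is to push along (-0.73, 0.69) with the shut fingers.

Call:
{"name": "servo_tool", "arguments": {"moves": [[255,-0.84,0,0.98,0,0,0],[255,-0.84,0,0.98,0,0,0],[255,-0.84,0,0.98,0,0,0],[255,-0.84,0,0.98,0,0,0],[255,-0.84,0,0.98,0,0,0],[255,-0.84,0,0.98,0,0,0],[255,-0.84,0,0.98,0,0,0],[255,-0.84,0,0.98,0,0,0]]}}

```text
t: 1.6
tool_pos: [373.6, -327.4, 242.5]
orientation: [[0.429, 0.0, 0.903], [-0.903, -0.0, 0.429], [0.001, -1.0, 0.0]]
contact_force: [0.3, -0.2, -0.5]
opening: -0.5
```

Call:
{"name": "servo_tool", "arguments": {"moves": [[255,-0.84,0,0.98,0,0,0],[255,-0.84,0,0.98,0,0,0],[255,-0.84,0,0.98,0,0,0],[255,-0.84,0,0.98,0,0,0],[255,-0.84,0,0.98,0,0,0],[255,-0.84,0,0.98,0,0,0],[255,-0.84,0,0.98,0,0,0],[255,-0.84,0,0.98,0,0,0]]}}

```text
t: 2.4
tool_pos: [478.6, -91.5, 242.6]
orientation: [[0.429, 0.001, 0.903], [-0.903, -0.0, 0.429], [0.001, -1.0, 0.001]]
contact_force: [1.1, -0.8, 0.1]
opening: 0.2
```

Call:
{"name": "servo_tool", "arguments": {"moves": [[255,-0.84,0,0.98,0,0,0],[255,-0.84,0,0.98,0,0,0],[255,-0.84,0,0.98,0,0,0],[255,-0.84,0,0.98,0,0,0],[255,-0.84,0,0.98,0,0,0],[255,-0.84,0,0.98,0,0,0],[255,-0.84,0,0.98,0,0,0],[255,-0.84,0,0.98,0,0,0]]}}

```text
t: 3.2
tool_pos: [583.4, 144.5, 242.4]
orientation: [[0.43, 0.0, 0.903], [-0.903, -0.0, 0.43], [0.0, -1.0, 0.0]]
contact_force: [0.8, 0.0, 0.2]
opening: 0.2
```

Call:
{"name": "servo_tool", "arguments": {"moves": [[255,0,0,0,0,-1,0],[255,0,0,0,0,-1,0],[255,0,0,0,0,-1,0],[255,0,0,0,0,-1,0],[255,0,0,0,0,-1,0],[255,0,0,0,0,-1,0],[255,0,0,0,0,-1,0],[255,0,0,0,0,-1,0]]}}

```text
t: 4.0
tool_pos: [583.0, 143.2, 242.3]
orientation: [[0.911, 0.0, 0.413], [-0.413, 0.0, 0.911], [0.0, -1.0, 0.0]]
contact_force: [0.1, 0.3, 0.2]
opening: -0.1
```

Call:
{"name": "servo_tool", "arguments": {"moves": [[255,0,0,0,0,-1,0],[255,0,0,0,0,-1,0],[255,0,0,0,0,-1,0],[255,0,0,0,0,-1,0],[255,0,0,0,0,-1,0],[255,0,0,0,0,-1,0],[255,0,0,0,0,-1,0],[255,0,0,0,0,-1,0]]}}

```text
t: 4.8
tool_pos: [583.0, 143.2, 242.3]
orientation: [[0.963, 0.0, -0.27], [0.27, 0.0, 0.963], [0.0, -1.0, -0.0]]
contact_force: [0.8, -0.1, -0.1]
opening: 0.1
```

Call:
{"name": "servo_tool", "arguments": {"moves": [[255,0,0,0,0,-1,0],[255,0,0,0,0,-1,0],[255,0,0,0,0,-1,0],[255,0,0,0,0,-1,0],[255,0,0,0,0,-1,0],[255,0,0,0,0,-1,0],[255,0,0,0,0,-0.2,0],[255,0,0,0,0,0,0]]}}

```text
t: 5.6
tool_pos: [583.0, 143.2, 242.3]
orientation: [[0.69, 0.0, -0.724], [0.724, -0.0, 0.69], [-0.0, -1.0, -0.0]]
contact_force: [-1.0, 0.0, -0.3]
opening: -0.2
```

```bash
cat >> fit.py <<'E'
def report(C=(517.7,206.9),b=None):
    o=observe(); R=np.array(o['orientation']); t=np.array(o['tool_pos'])
    print('t',o['t'],'tcp',t.round(1),'yaw z',np.degrees(np.arctan2(R[1,2],R[0,2])).round(1),'tilt',R[:,1].round(3),'F',np.round(o['contact_force'],1),'open',round(o['opening'],1),'nose',bot.nose_length)
    if b is not None:
        g=lambda v:(R.T@np.array([v[0]-t[0],v[1]-t[1],0])).round(1)
        print('bunny',b.round(1),'offset',(b-C).round(1),np.hypot(*(b-C)).round(1),'tool: bunny',g(b),'centre',g(C))
E
python3 - <<'E'
from fit import *
p,d=eyes.capture('top');c,r,q,B=fit(d);report()
p,d=eyes.capture('wrist');save('w0',p)
report(b=np.array([541.8,184.2]))
E
```

```text
t 5.65 tcp [583.  143.2 242.3] yaw z 136.3 tilt [ 0.  0. -1.] F [-0.3  0.5  0.8] open -0.1 nose 11.0
t 5.7 tcp [583.  143.2 242.3] yaw z 136.4 tilt [-0.  0. -1.] F [-0.1 -0.8  0.6] open -0.3 nose 11.0
bunny [541.8 184.2] offset [ 24.1 -22.7] 33.1 tool: bunny [ 1.3  0.  58.1] centre [ 1.1  0.  91.2]
```

View pics/w0.png

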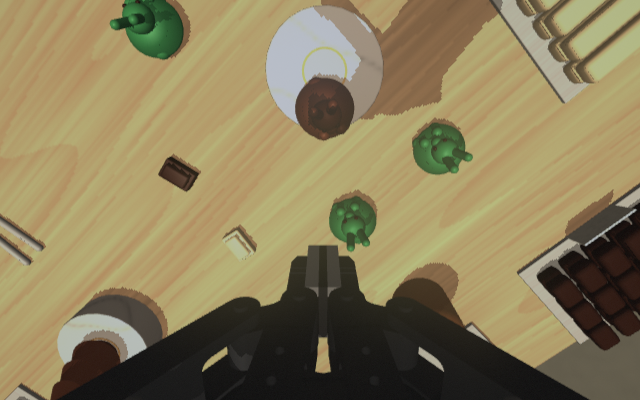

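Wrist view: the bunny is at (325,107) and the ring at (325,67), both straight ahead along tool +z, so the push line is right. I'll lower the fingers outside the plinth next.

Call:
{"name": "servo_tool", "arguments": {"moves": [[255,0.05,1,0,0,0,0],[255,0,1,0,0,0,0],[255,0,1,0,0,0,0],[255,0,1,0,0,0,0],[255,0,1,0,0,0,0],[255,0,1,0,0,0,0],[255,0,1,0,0,0,0],[255,0,0.3,0,0,0,0]]}}

```text
t: 6.5
tool_pos: [581.3, 143.6, 56.7]
orientation: [[0.69, -0.006, -0.724], [0.724, -0.001, 0.69], [-0.005, -1.0, 0.003]]
contact_force: [-0.2, 0.2, -0.5]
opening: 0.2
```

```bash
cat >> fit.py <<'E'
def wworld(d):
    o=observe(); c=eyes.get_calibration('wrist'); R=np.array(o['orientation']);t=np.array(o['tool_pos'])
    ys,xs=np.nonzero(d>0); z=d[ys,xs]
    P=np.stack([(xs-c['cx'])/c['fx']*z,(ys-c['cy'])/c['fy']*z,z],1)
    T=c['T_tool_cam']; P=P@T[:3,:3].T+T[:3,3]
    return P, P@R.T+t
def wlook(name=None,C=(517.7,206.9),zc=40):
    p,d=eyes.capture('wrist')
    if name: save(name,p)
    P,W=wworld(d); near=np.hypot(W[:,0]-C[0],W[:,1]-C[1])<80
    T=W[near&(W[:,2]>34)&(W[:,2]<45)]
    H=cv2.convexHull(T[:,:2].astype(np.float32))[:,0]
    q=minimize(lambda q:np.abs(np.hypot(*(H-q).T)-55).sum(),C,method='Nelder-Mead').x
    keep=near&(W[:,2]>52)&(P[:,2]>13)
    b,e=bunny(W[keep])
    print('wrist: plinth',q.round(1),'topz',np.median(T[:,2]).round(1),'bunny',b.round(1),e.round(2),'off',(b-q).round(1),np.hypot(*(b-q)).round(1))
    report(q,b)
E
python3 - <<'E'
from fit import *
wlook('w1')
E
```

```text
wrist: plinth [517.4 209.8] topz 40.3 bunny [542.2 186.5] 1.16 off [ 24.7 -23.2] 33.9
t 6.55 tcp [581.5 143.7  56.8] yaw z 136.4 tilt [-0.006 -0.001 -1.   ] F [-0.5  0.  -1.4] open 0.1 nose 11.0
bunny [542.2 186.5] offset [ 24.7 -23.2] 33.9 tool: bunny [ 3.9  0.2 58.1] centre [ 3.7  0.3 92. ]
```

View pics/w1.png

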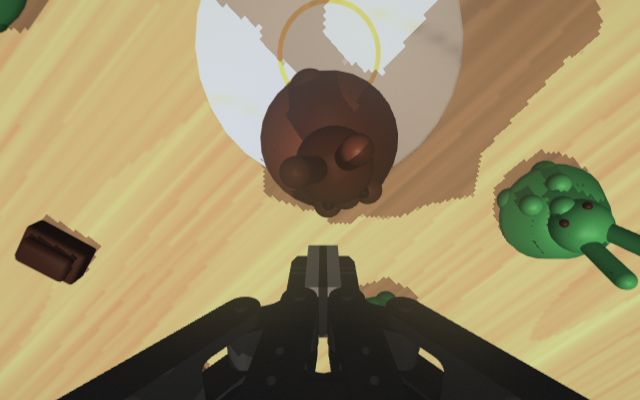

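Call:
{"name": "servo_tool", "arguments": {"moves": [[255,0.14,0,0.2,0,0,0],[255,0,0,0.2,0,0,0],[255,0,0,0.16,0,0,0],[255,0,0,0.08,0,0,0],[255,0,0,0.08,0,0,0],[255,0,0,0.08,0,0,0],[255,0,0,0.08,0,0,0],[255,0,0,0.08,0,0,0]]}}

```text
t: 7.35
tool_pos: [569.1, 163.1, 60.0]
orientation: [[0.689, 0.001, -0.725], [0.725, -0.0, 0.689], [0.0, -1.0, -0.001]]
contact_force: [0.5, 0.0, 0.6]
opening: -0.3
```

```bash
python3 - <<'E'
from fit import *
wlook('w2')
E
```

```text
wrist: plinth [517.3 210.1] topz 40.2 bunny [540.1 188.3] 1.12 off [ 22.8 -21.7] 31.5
t 7.4 tcp [568.8 163.3  59.9] yaw z 136.4 tilt [ 0.  0. -1.] F [0.  0.1 0.4] open 0.3 nose 11.0
bunny [540.1 188.3] offset [ 22.8 -21.7] 31.5 tool: bunny [-1.6 -0.  38. ] centre [-1.6 -0.  69.5]
```

Call:
{"name": "servo_tool", "arguments": {"moves": [[255,0,0,-0.12,0,0,0],[255,-0.06,0.1,0,0,0,0],[255,0,0,0.1,0,0,0],[255,0,0,0.08,0,0,0],[255,0,0,0.08,0,0,0],[255,0,0,0.08,0,0,0],[255,0,0,0.08,0,0,0],[255,0,0,0.08,0,0,0]]}}

```text
t: 8.2
tool_pos: [560.9, 168.8, 57.4]
orientation: [[0.689, 0.0, -0.725], [0.725, 0.0, 0.689], [0.0, -1.0, -0.0]]
contact_force: [-0.2, -0.3, 0.5]
opening: -0.3
```

```bash
python3 - <<'E'
from fit import *
wlook('w3')
E
```

```text
wrist: plinth [517.3 210. ] topz 40.2 bunny [533.2 195.6] 1.1 off [ 15.8 -14.5] 21.4
t 8.25 tcp [560.6 169.   57.3] yaw z 136.4 tilt [-0.  0. -1.] F [ 0.  -0.  -0.5] open 0.1 nose 11.0
bunny [533.2 195.6] offset [ 15.8 -14.5] 21.4 tool: bunny [ 0.4  0.  38.2] centre [-0.   0.  59.6]
```

View pics/w3.png

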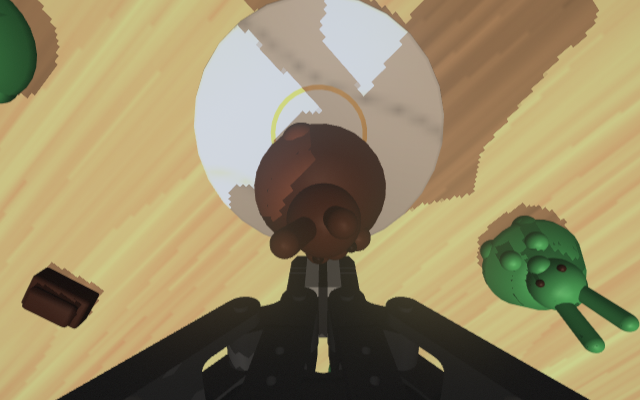

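The bunny is upright at (320,185) and its path runs straight toward the ring at (320,130). About 21 mm remain.

Call:
{"name": "servo_tool", "arguments": {"moves": [[255,0,0,0.08,0,0,0],[255,0,0,0.08,0,0,0],[255,0,0,0.08,0,0,0],[255,0,0,0.08,0,0,0],[255,0,0,0.08,0,0,0],[255,0,0,0.08,0,0,0],[255,0,0,0.08,0,0,0],[255,0,0,0.04,0,0,0]]}}

```text
t: 9.05
tool_pos: [549.8, 179.1, 57.2]
orientation: [[0.689, -0.0, -0.725], [0.725, -0.0, 0.689], [-0.0, -1.0, 0.0]]
contact_force: [0.1, -1.0, -0.1]
opening: -0.1
```

```bash
python3 - <<'E'
from fit import *
wlook('w4')
E
```

```text
wrist: plinth [517.7 209.5] topz 40.1 bunny [522.9 206.2] 1.11 off [ 5.2 -3.3] 6.1
t 9.1 tcp [549.8 179.2  57.2] yaw z 136.4 tilt [-0.  0. -1.] F [0.  0.4 0.4] open -0.3 nose 11.0
bunny [522.9 206.2] offset [ 5.2 -3.3] 6.1 tool: bunny [ 1.1  0.  38.1] centre [-0.1  0.  44.2]
```

Call:
{"name": "servo_tool", "arguments": {"moves": [[255,0.02,0,0.06,0,0,0],[255,0,0,0.06,0,0,0],[255,0,0,0.06,0,0,0],[255,0,0,0.06,0,0,0],[255,0,0,0,0,0,0],[255,0,0,-0.1,0,0,0],[255,0,0,-0.4,0,0,0],[255,0,0,-0.8,0,0,0]]}}

```text
t: 9.9
tool_pos: [569.5, 160.9, 57.1]
orientation: [[0.688, -0.001, -0.726], [0.726, -0.0, 0.688], [-0.001, -1.0, 0.001]]
contact_force: [-0.2, -0.8, 0.9]
opening: 0.3
```

Call:
{"name": "servo_tool", "arguments": {"moves": [[255,0,0,-0.4,0,0,0],[255,0,-1,0,0,0,0],[255,0,-1,0,0,0,0],[255,0,-1,0,0,0,0],[255,0,-1,0,0,0,0],[255,0,0,0,0,0,0],[255,0,0,0,0,0,0]]}}

```text
t: 10.6
tool_pos: [577.9, 153.5, 157.9]
orientation: [[0.69, 0.002, -0.724], [0.724, 0.0, 0.69], [0.001, -1.0, -0.001]]
contact_force: [0.3, -1.2, -0.1]
opening: -0.4
```

```bash
python3 - <<'E'
from fit import *
wlook('w5')
p,d=eyes.capture('top');c,r,q,B=fit(d);b,e=bunny(B);print('top',q,b,b-q,e)
p,d=eyes.capture('scene');c,r,q,B=fit(d,'scene');b,e=bunny(B);print('scene',q,b,b-q,e)
E
```

```text
wrist: plinth [516.3 209.6] topz 39.0 bunny [517.9 210.3] 1.23 off [1.5 0.7] 1.7
t 10.65 tcp [576.8 153.4 156.6] yaw z 136.4 tilt [-0.001 -0.    -1.   ] F [ 0.4  0.2 -0.6] open -0.4 nose 11.0
bunny [517.9 210.3] offset [1.5 0.7] 1.7 tool: bunny [ 0.5  0.  81.8] centre [-1.   0.  82.5]
top [516.31210847 207.697848  ] [518.82554782 208.83771206] [2.51343935 1.13986405] 1.3158682615080461
scene [517.76112814 206.53789611] [519.20848935 207.26147631] [1.44736121 0.7235802 ] 1.7148269909650558
```

View pics/w5.png

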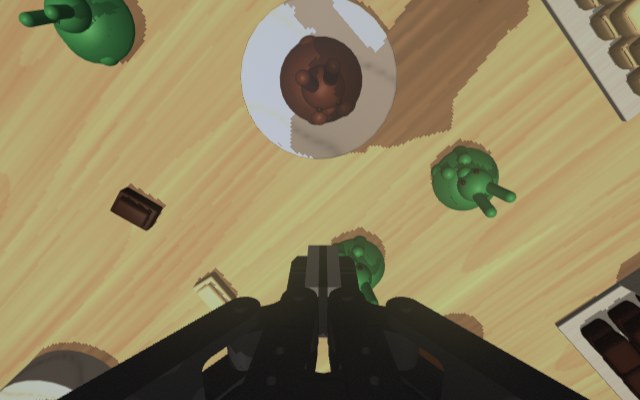

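The bunny stands upright at the plinth's centre (320,80), with the ring hidden under its body. All three cameras put the offset at 1.6 to 2.8 mm, the plinth hasn't moved, and the hand is clear.

```bash
python3 -c "
from plant import workorder; print(workorder.hand_in())"
```

```text
the job is handed in; nothing more can be done
None
```

The chocolate bunny now stands upright in the middle of its plinth, and the job is handed in. I pushed it about 33 mm with the shut fingertips at belly height, in slow taps, then drew the hand back and up.

- **Position:** the last measurements put the bunny 1.7 mm (wrist), 2.8 mm (top) and 1.6 mm (scene) off the plinth's axis, against the 8 mm limit. The three cameras disagree with each other by 1–3 mm in absolute position.
- **Plinth and other things:** the plinth showed no shift beyond the measuring noise of about 1 mm. I touched nothing else. I didn't measure the positions of the other things again after pushing.
- **Force:** readings stayed around 1 N (noise level) throughout.
- **Upright:** the final picture shows it standing, with its body hiding the ring. I judged tilt from the pictures and the shape fit and did not measure it directly.
- **Tip height:** on the first tap the fingertip was about 9 mm above the plinth's top, close to the 10 mm limit. I lowered it about 3 mm before going on.

The work had taken about 10.8 s of the 45 s when I handed in.

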